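Fit a double-ended lamp with a sprung end into its lamp holder

ROBOT

A 6-joint arm with a two-finger parallel gripper is mounted at the origin on the work surface. World frame = base frame: x ahead of the robot, y to its left, z up, the work surface at z = 0. Lengths are in mm, angles in degrees, forces in N, time in s.
With the tool pointing down it reaches from about 300 to 850 mm from the base axis. Payload 4.2 kg.
Tool frame: the origin (TCP) lies between the finger pads; the fingertips stand 14 mm ahead of it and the grasp point (between the pads) lies 5 mm behind it (env.finger_overhang is the distance from the TCP to the fingertips, in mm); z points along the fingers, y is the line along which they close (so a half turn about z gives the same grasp; the last joint's range is limited). The gripper opens to 91 mm and grips with 3 to 60 N. Pads are 32 mm wide; open, the fingers measure 118 mm over their backs; the gripper's body (76 mm by 178 mm) begins 60 mm behind the grasp point.
Start: joints at [68.411, 18.312, 89.639, -0, 72.044, -1.146], TCP at [200.837, 538.801, 227.976] pointing down, gripper open.
Joint ranges: [-177.97, 177.97], [-48.28, 115.42], [12.27, 149.76], [-77.06, 257.06], [2.81, 150.46], [-146.56, 146.56]. Speed limits (degrees/s): [147.25, 147.25, 180, 180, 180, 180].

INTERFACE

Orientations are given as [roll, pitch, yaw] about the fixed x, y, z axes, in that order (R = Rz(yaw) Ry(pitch) Rx(roll)).
In Python, from workcell import status, cams, env, finder gives the robot as it stands.
- The arm moves only by the tool apply_moves, never from a script. Its argument "increments" is a list of rows, each a list of 7 numbers: the opening, from -1 (shut) to 1 (fully open), then the shift along the world's x, y, z in m, then the turn, a rotation vector about the world's x, y, z in degrees. In form: [[gripper, x, y, z, ax, ay, az], ...]. A call has 1 to 5 rows; each row shifts and turns the commanded pose from where the row before left it; what a row does not reach is not made up. A row lasts 1/12 s, in which the tool goes at most 41.7 mm and 7.16 degrees, less where a joint would pass 70% of its speed; a pose out of reach is approached as far as the arm can. A call with a gripper value outside its range is refused whole. The fingers move at their own pace and stop on an object; "newtons" is the grip in N (left out, the last holds). Time passes only in rows, so rows that do not move let the fingers close. It gives the time, the measured TCP pose, the force, the opening and the grip force at its end, in the units of the state.
- status.state(): the state, without advancing time (a new reading comes with each control period).
- cams.grab_frame(name): name is "side" or "top" or "wrist"; returns a dict with "color" (400x640x3 uint8, red, green, blue), "intrinsics" (3x3 intrinsics, pixels), "R" (3x3) and "t" (3): a world point X has camera coordinates R X + t. Camera axes: x right, y down, z forward; pixel columns grow to the right and rows downward; lengths in mm; the calibration is good to about 2 mm. The wrist camera is an equidistant fisheye: a pixel r from the principal point sees the ray r / f radians off the axis. A picture is of the moment at which its call begins. There is no depth.
- env.job_done(): hands the job in; it is judged then, once.
Trained networks look in the newest picture that a camera, given by its name, has taken for a name from the list of things; names that differ only in an ending like _2 or _b are one class to them, and where a whole thing is asked for, a point or a joint stands for the part that bears it (a point fixed in the world has none). Each returns a list of dicts, best first, with "score" (0 to 1); they miss things now and then, are a little off and sometimes report something else, mostly with a low value. They report only what shows in the picture. A call takes as long as a camera call. They do not tell look-alikes from the thing itself.
- finder.boxes_of(query, camera): "rect" ([left, top, width, height] in pixels, round what is visible of it).
- finder.trace(query, camera): "pixels" (400x640 bool, what is visible of it) and "rect" ([left, top, width, height] in pixels, round what is visible of it).
The state is a dict: "time_s": time; "qpos": joint angles; "qvel": joint speeds; "effort": joint torques, N m; "ee_pos": TCP position; "ee_rot": TCP orientation; "force": force on the tool from outside, world axes, zero at the start; "torque": the same for the moment, N m; "gripper_width": finger opening in mm; "gripper_force": force on a finger pad.
Only numpy, scipy, OpenCV 4.12 (cv2) and the standard library are available. Lean on these libraries where they do the work, as an engineer would, in place of code of your own. Each camera call takes 0.05 s, during which the arm holds its last target. There are 200 camera calls.

TASK

Take the lamp from the cardboard rest and fit it in the holder: press its sprung brass end against the wall of the tall cup until the spring gives, lower the lamp between the cups, ease it back until its short steel pin is fully home in the low cup, and let go. The lamp is fragile: press little harder than the spring needs (30 N against the holder, both cups added, breaks it), and leave the other things on the bench alone.

Things in the scene. Friction and masses are not known exactly. Their poses are not given: they have to be found in the camera images.
- lamp_mid (a point): Centre of the lamp, on its long axis (its y axis). Lamp 140 g: barrel 92 mm long (y -46 to +46), 24 wide (x), 24 tall (z -12 to +12), flat-sided aluminium below, half-round off-white diffuser above. In the rest it lies level with its axis 50 mm above the bench, supported only near its ends: the middle 68 mm is free at both sides and below. Grasp it across its width at the middle.
- lamp: The same lamp, origin 12 mm below lamp_mid, same axes. At its -y end a fixed steel pin, 10 mm diameter, tip bevelled, stands 6 mm out of the barrel. At +y a sprung brass plunger, 10 mm diameter, tip bevelled, stands 22 mm out (tip 68 mm from centre); it can go in 14 mm, where it stops hard. The spring needs 4 N to start and 0.45 N more per mm.
- holder: Lamp holder, fixed: grey base plate 100 x 200 x 8 mm, origin mid-underside, y axis along it. On it an aluminium bar (top 18 mm above the bench) carries two white ceramic end cups, 40 mm wide. The bar is clamped up to 12 mm off centre along y, differently every time, and NO measured pose shows it: find it by touch. A seated lamp's plunger points to the holder's +y.
- holder_mid (a point): Over the base plate's middle, 60 mm above the bench, where a seated lamp's axis runs; axes as holder. Seated: lamp centre on the bar's centre, barrel end against the low cup, plunger pushed in 4 mm. To pass the low cup on the way down the plunger must be in by 10 to 14 mm, that is 10 to 14 mm beyond its first touch on the tall cup's wall.
- tall_end (a point): Nominal foot of the tall cup's wall (on the base plate, y +64 mm; the real wall is off by the bar's shift). Wall: inner face at bar y +64, top 108 mm above the bench. Before it (y +58 to +64) an open-topped slot for the plunger, 14 mm wide, floor 55 mm above the bench, straight cheeks up to 66 mm, flared outward up to 77 mm. The wall above is bare: press there first.
- low_end (a point): Nominal foot of the low cup's inner face (on the base plate, y -46 mm; the real one is off by the bar's shift). Block with inner face at bar y -46, top 73 mm above the bench; in the face a square mouth for the pin, 14 mm wide, 53 to 68 mm above the bench, 8 mm deep, closed above and behind. A lamp still short of the tall cup has its barrel over this block: keep barrel and fingertips above it.
- rest: Cardboard lamp rest, fixed: base 80 x 116 x 10 mm, origin mid-underside, y axis along the lamp. Two supports across it at y -38 and +38 mm, 8 mm thick, tops 38 mm above the bench, with side lips up to 48 mm, 30 mm apart.
- jbox_mid (a point): Centre of an open white plastic junction box 75 x 75 x 40 mm, a bystander, not to be moved.
- driver: Screwdriver with a black handle, about 180 mm long, lying on the bench, a bystander, not to be moved.
- carton_mid (a point): Centre of a small closed carton 60 x 100 x 60 mm, a bystander, not to be moved.
There are look-alikes about, which are no part of the job. What is meant by the lamp is not orange, and is the larger of those in its own colour.

How it is judged (in metres and radians):
On the way, in this order (a step that is already met when the one before it is completed fails the run):
1. the lamp is lifted out of the rest (distance between lamp_mid and rest above 0.08 m), for 0.1 s.
2. the lamp is between the cups, held by its spring (z of lamp_mid in the frame of holder_mid between -0.004 and 0.006 m and x of lamp_mid in the frame of holder_mid between -0.005 and 0.005 m and contact force between lamp and holder above 2 N), for 0.1 s.
At the end, for the whole second after the job is handed in: Lamp released and at rest between the cups: axis within 3 mm (sideways, height) of the seated line, centre within 15 mm of the base plate's middle lengthwise, parallel to the holder within 0.06 rad, and pressed on the cups by its spring (contact over 2 N) (x of lamp_mid in the frame of holder_mid between -0.003 and 0.003 m and z of lamp_mid in the frame of holder_mid between -0.003 and 0.003 m and y of lamp_mid in the frame of holder_mid between -0.015 and 0.015 m and angle between the y axis of lamp_mid and the y axis of holder_mid, either way round below 0.06 rad and contact force between lamp and holder above 2 N and linear speed of lamp below 0.01 m/s and angular speed of lamp below 0.1 rad/s); the robot touches nothing.
It fails at once if lamp and holder pressed together with more than 30 N (all contacts added) (contact force between lamp and holder above 30 N).
It fails at once if a bystander moved by more than 20 mm (distance of any of jbox_mid, driver, carton_mid from where it was at the start of the episode above 0.02 m).
It also fails if it takes over 61 s, if anything falls off the work surface, if the arm or the gripper's body presses on something with over 40 N, if the wrist force passes 120 N, or if a joint passes its speed limit or range.

## Working session

There is one attempt and no reset: what is moved stays moved. The work goes in short steps, Python scripts to look and compute and a tool call to move; the robot and the scene stay as the last step left them, time stands still between calls to the robot, and variables do not carry over. Pictures are saved under pics/ and viewed, at most 10 in all, crops included, and the job is handed in when it is done.

Besides the shell and the picture viewer there is one more tool, called by a JSON object that holds its "method" and its "body". apply_moves: Moves the arm, as the interface text tells. Its arguments: {"type":"object","properties":{"increments":{"type":"array","items":{"type":"array","items":{"type":"number"}}},"newtons":{"type":"number"}},"required":["increments"]}

```bash
mkdir -p pics; ls; cat > h.py <<'E'
import numpy as np,cv2
from workcell import status,cams,env,finder
def save(n,f):
    im=cams.grab_frame(n); cv2.imwrite(f,im["color"][:,:,::-1]); return im
def ray(im,u,v,fish=False):
    K=np.array(im["intrinsics"]);R=np.array(im["R"]);t=np.array(im["t"])
    a=(u-K[0,2])/K[0,0];b=(v-K[1,2])/K[1,1]
    if fish:
        r=np.hypot(a,b);s=np.sin(r)/r if r>1e-9 else 1;d=np.array([a*s,b*s,np.cos(r)])
    else: d=np.array([a,b,1.])
    return -R.T@t,R.T@d
def atz(im,u,v,z,fish=False):
    c,d=ray(im,u,v,fish); return (c+d*(z-c[2])/d[2]).round(1)
E
python3 - <<'E'
from h import *
a=save("top","pics/top.png");b=save("side","pics/side.png")
for n,im in(("top",a),("side",b)):
    print(n,(-np.array(im["R"]).T@im["t"]).round(0))
    for q in("lamp","holder","rest"):
        for r in finder.boxes_of(q,n)[:4]:print(q,r["score"],r["rect"])
print(status.state())
E
```

```text
pics
top [ 401.  -58. 1122.]
lamp 0.93 [430.4, 209.7, 43.9, 27.8]
lamp 0.78 [360.9, 225.4, 45.6, 9.2]
lamp 0.63 [375.5, 281.1, 32.0, 21.5]
lamp 0.24 [139.7, 202.7, 99.2, 46.7]
holder 0.91 [144.3, 205.0, 96.9, 49.0]
rest 0.79 [359.2, 214.7, 52.5, 38.3]
side [ 198. -740.  512.]
lamp 0.85 [267.7, 286.7, 19.1, 36.3]
lamp 0.72 [383.0, 303.5, 26.0, 60.3]
lamp 0.71 [326.5, 247.8, 32.4, 32.8]
holder 0.6 [245.8, 148.5, 50.4, 63.1]
rest 0.78 [311.7, 248.5, 66.8, 58.7]
{'time_s': 0.4, 'qpos': array([ 6.84094978e+01,  1.83193193e+01,  8.96490148e+01, -1.04177888e-03,
        7.20460175e+01, -1.14334371e+00]), 'qvel': array([ 0.02746486, -0.06615748, -0.14332749, -0.07257657, -0.06058838,
        0.07488445]), 'effort': array([-9.58483070e-04, -4.11898577e+01, -2.31915236e+01,  7.26995012e-02,
        3.97905463e-02, -4.07963353e-05]), 'ee_pos': array([200.82782529, 538.71633939, 227.83351447]), 'ee_rot': array([-1.79985632e+02,  7.04402940e-04,  1.59553163e+02]), 'force': array([ 0.19356775, -0.64421054,  0.32601303]), 'torque': array([ 0.04315197,  0.01163999, -0.01874958]), 'gripper_force': 0.0, 'gripper_width': 91.13337062200017}
```

View pics/top.png

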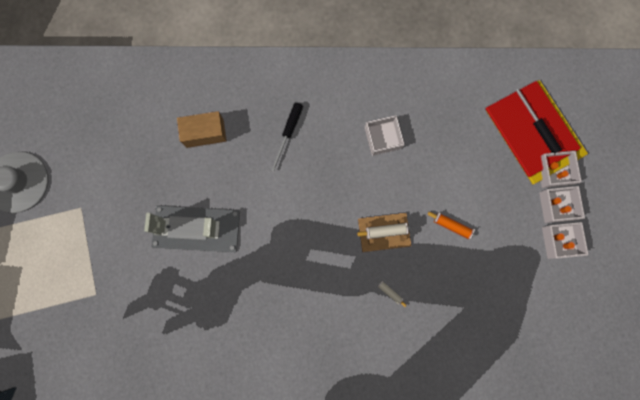

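View pics/side.png

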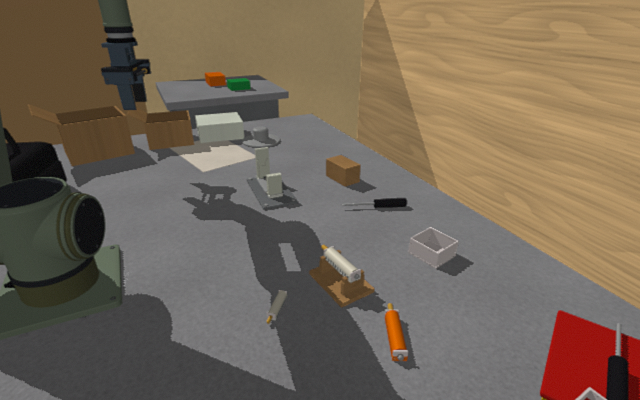

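The top view shows the off-white lamp in the rest near (385,231), with its brass end to the left. The holder is at (192,228) with its tall cup to the left. Next I'll measure both.

```bash
python3 - <<'E'
from h import *
im=cams.grab_frame("top")
print(np.round(im["R"],3))
c=im["color"]
cv2.imwrite("pics/c1.png",cv2.resize(np.hstack([c[190:265,130:250],c[190:265,340:460]]),None,fx=3.3,fy=3.3,interpolation=cv2.INTER_CUBIC)[:,:,::-1])
for q,z in(("lamp",55),("holder",4),("rest",20)):
    for r in finder.trace(q,"top")[:3]:
        m=r["pixels"];v,u=np.nonzero(m)
        (cx,cy),(w,h),a=cv2.minAreaRect(np.c_[u,v].astype(np.float32))
        bx=cv2.boxPoints(((cx,cy),(w,h),a))
        print(q,r["score"],(round(cx,1),round(cy,1)),round(w,1),round(h,1),round(a,1),atz(im,cx,cy,z),[atz(im,*p,z)[:2].tolist() for p in bx])
E
```

```text
[[ 0.001 -1.     0.008]
 [-0.986 -0.002 -0.169]
 [ 0.169 -0.008 -0.986]]
lamp 0.89 (451.0, 224.0) 51.0 10.7 26.6 [ 515.1 -366.3   55. ] [[530.1, -309.5], [552.2, -321.3], [500.2, -423.0], [478.4, -410.9]]
lamp 0.77 (391.7, 293.4) 34.1 7.3 40.6 [ 360.7 -227.4   55. ] [[378.7, -193.9], [390.8, -204.7], [342.7, -260.8], [330.8, -250.0]]
holder 0.57 (191.5, 227.9) 93.7 42.5 3.2 [510.2 235.1   4. ] [[466.4, 345.5], [567.1, 346.2], [554.8, 123.0], [454.3, 125.7]]
```

View pics/c1.png

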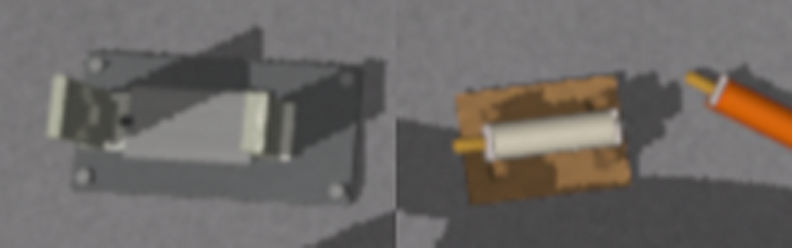

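The left half of the crop shows the holder plate, with corners at (156,206), (240,211), (153,248) and (239,252) in the full image. The right half shows the lamp barrel from (368,232) to (408,229), with its brass end to the left.

```bash
python3 - <<'E'
from h import *
im=cams.grab_frame("top")
P=[atz(im,u,v,8)[:2] for u,v in((155.8,205.8),(240,210.6),(238.5,251.5),(152.7,247.6))]
print(P,np.mean(P,0)); 
d=(P[0]-P[1]+P[3]-P[2]);print("holder yaw of +y",np.degrees(np.arctan2(d[1],d[0])),np.linalg.norm(d)/2)
a=atz(im,367.6,232.4,52)[:2];b=atz(im,407.9,228.8,52)[:2];d=a-b
print(a,b,(a+b)/2,np.linalg.norm(d),np.degrees(np.arctan2(d[1],d[0])))
p=atz(im,357.5,234.3,52);print(p)
E
```

```text
[array([562.4, 321.2]), array([551.3, 121.1]), array([454.7, 121.7]), array([463.5, 322.6])] [507.975 221.65 ]
holder yaw of +y 87.15897406101394 200.74673720885232
[ 496.  -176.6] [ 504.3 -268.5] [ 500.15 -222.55] 92.2740483559706 95.16069905712992
[ 491.6 -153.6   52. ]
```

{"method": "apply_moves", "body": {"increments": [[1, 0.015, -0.038, 0, 0, 0, -3.2], [1, 0.015, -0.038, 0, 0, 0, -3.2], [1, 0.015, -0.038, 0, 0, 0, -3.2], [1, 0.015, -0.038, 0, 0, 0, -3.2], [1, 0.015, -0.038, 0, 0, 0, -3.2]]}}

```text
time_s: 1.07
ee_pos: [276.1, 347.1, 228.0]
ee_rot: [180.0, 0.0, 143.5]
force: [1.1, 0.8, 0.0]
gripper_width: 91.3
gripper_force: 0.0
```

{"method": "apply_moves", "body": {"increments": [[1, 0.015, -0.038, 0, 0, 0, -3.2], [1, 0.015, -0.038, 0, 0, 0, -3.2], [1, 0.015, -0.038, 0, 0, 0, -3.2], [1, 0.015, -0.038, 0, 0, 0, -3.2], [1, 0.015, -0.038, 0, 0, 0, -3.2]]}}

```text
time_s: 1.48
ee_pos: [351.1, 157.0, 228.3]
ee_rot: [179.9, 0.0, 127.4]
force: [0.1, 0.1, -0.1]
gripper_width: 90.9
gripper_force: 0.0
```

{"method": "apply_moves", "body": {"increments": [[1, 0.015, -0.038, 0, 0, 0, -3.2], [1, 0.015, -0.038, 0, 0, 0, -3.2], [1, 0.015, -0.038, 0, 0, 0, -3.2], [1, 0.015, -0.038, 0, 0, 0, -3.2], [1, 0.015, -0.038, 0, 0, 0, -3.2]]}}

```text
time_s: 1.9
ee_pos: [426.1, -33.3, 228.4]
ee_rot: [179.9, 0.0, 111.4]
force: [0.9, 0.7, -0.4]
gripper_width: 91.3
gripper_force: 0.0
```

{"method": "apply_moves", "body": {"increments": [[1, 0.015, -0.038, 0, 0, 0, -3.2], [1, 0.015, -0.038, 0, 0, 0, -3.2], [1, 0.015, -0.038, 0, 0, 0, -3.2], [1, 0.015, -0.038, 0, 0, 0, -3.2], [1, 0, 0, 0, 0, 0, 0]]}}

```text
time_s: 2.32
ee_pos: [488.4, -189.5, 227.7]
ee_rot: [179.9, 0.2, 98.4]
force: [0.3, 0.9, 0.3]
gripper_width: 91.0
gripper_force: 0.0
```

{"method": "apply_moves", "body": {"increments": [[1, 0.006, -0.016, -0.03, 0, 0, -3.2], [1, 0.006, -0.017, -0.03, 0, 0, 0], [1, 0, 0, -0.018, 0, 0, 0], [1, 0, 0, 0, 0, 0, 0]]}}

```text
time_s: 2.65
ee_pos: [495.3, -215.4, 145.9]
ee_rot: [-179.6, -0.3, 95.5]
force: [0.2, 0.9, -0.6]
gripper_width: 91.1
gripper_force: 0.0
```

```bash
python3 - <<'E'
from h import *
im=save("wrist","pics/w1.png"); print(status.state()["ee_pos"],status.state()["ee_rot"],im["intrinsics"],(-np.array(im["R"]).T@im["t"]).round(1))
E
```

```text
[ 496.46863323 -215.48182994  148.23206418] [-1.79757603e+02 -1.58187867e-01  9.55470344e+01] [[309.70691629   0.         327.43430137]
 [  0.         309.70691629 198.83808912]
 [  0.           0.           1.        ]] [ 488.5 -136.2  303.3]
```

View pics/w1.png

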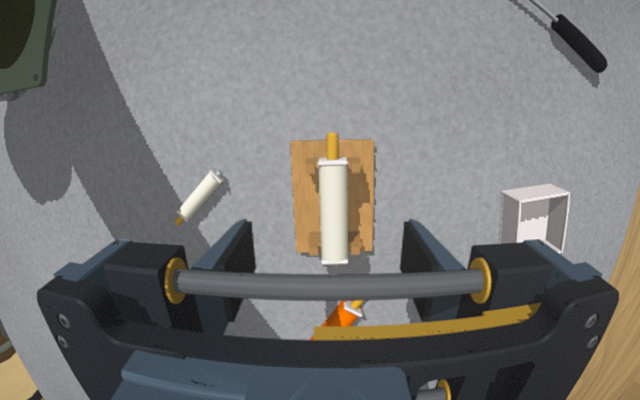

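The lamp lies centred in the wrist view, from about (333,161) at the plunger end to (334,262) at the pin end. The plunger tip is at (332,133).

```bash
python3 - <<'E'
from h import *
im=cams.grab_frame("wrist")
a=atz(im,333.5,160,60,True);b=atz(im,334.5,262,60,True);t=atz(im,332.5,133,53,True)
d=a-b;print(a,b,t,(a+b)/2,np.linalg.norm(d),np.degrees(np.arctan2(d[1],d[0])),status.state()["ee_pos"])
for r in finder.trace("lamp","wrist")[:2]:
    v,u=np.nonzero(r["pixels"]);print(r["score"],cv2.minAreaRect(np.c_[u,v].astype(np.float32)))
E
```

```text
[ 496.7 -174.4   60. ] [ 506.9 -264.8   60. ] [ 493.8 -153.4   53. ] [ 501.8 -219.6   60. ] 90.97362255071522 96.43756248407001 [ 497.6493     -215.74059842  149.98764941]
0.91 ((331.5, 198.5), (133.0, 29.0), 90.0)
0.66 ((334.0000305175781, 321.5000305175781), (23.33452033996582, 62.93250274658203), 45.0)
```

{"method": "apply_moves", "body": {"increments": [[1, 0.003, -0.005, -0.03, 0, 0, 0.4], [1, 0, 0, -0.03, 0, 0, 0], [1, 0, 0, -0.03, 0, 0, 0], [1, 0, 0, -0.018, 0, 0, 0], [1, 0, 0, 0, 0, 0, 0]]}}

```text
time_s: 3.22
ee_pos: [499.5, -220.0, 40.3]
ee_rot: [-179.8, -0.1, 96.0]
force: [0.2, 0.1, -0.0]
gripper_width: 91.3
gripper_force: 0.0
```

{"method": "apply_moves", "body": {"increments": [[1, 0, 0, 0, 0, 0, 0], [1, 0, 0, 0, 0, 0, 0], [-0.5, 0, 0, 0, 0, 0, 0], [-1, 0, 0, 0, 0, 0, 0], [-1, 0, 0, 0, 0, 0, 0]], "newtons": 10}}

```text
time_s: 3.63
ee_pos: [501.6, -221.5, 43.3]
ee_rot: [179.9, 0.1, 96.0]
force: [0.5, 0.9, -0.3]
gripper_width: 74.1
gripper_force: 0.0
```

{"method": "apply_moves", "body": {"increments": [[-1, 0, 0, 0, 0, 0, 0], [-1, 0, 0, 0, 0, 0, 0], [-1, 0, 0, 0, 0, 0, 0], [-1, 0, 0, 0, 0, 0, 0], [-1, 0, 0, 0, 0, 0, 0]], "newtons": 40}}

```text
time_s: 4.05
ee_pos: [500.8, -221.2, 41.9]
ee_rot: [-180.0, -0.0, 96.0]
force: [0.3, -0.3, -0.3]
gripper_width: 40.7
gripper_force: 0.0
```

{"method": "apply_moves", "body": {"increments": [[-1, 0, 0, 0, 0, 0, 0], [-1, 0, 0, 0, 0, 0, 0], [-1, 0, 0, 0, 0, 0, 0], [-1, 0, 0, 0, 0, 0, 0], [-1, 0, 0, 0, 0, 0, 0]]}}

```text
time_s: 4.47
ee_pos: [500.8, -221.2, 41.9]
ee_rot: [-180.0, -0.0, 96.0]
force: [-0.3, -0.7, 0.4]
gripper_width: 23.7
gripper_force: 39.9
```

{"method": "apply_moves", "body": {"increments": [[-1, 0, 0, 0, 0, 0, 0], [-1, 0, 0, 0.01, 0, 0, 0], [-1, 0, 0, 0.02, 0, 0, 0], [-1, 0, 0, 0.03, 0, 0, 0], [-1, 0, 0, 0.03, 0, 0, 0]]}}

```text
time_s: 4.88
ee_pos: [500.2, -220.9, 132.9]
ee_rot: [-179.9, -0.1, 96.0]
force: [0.4, -0.6, -0.2]
gripper_width: 23.8
gripper_force: 39.9
```

{"method": "apply_moves", "body": {"increments": [[-1, 0, 0.025, 0.02, 0, 0, -1.8], [-1, 0.001, 0.04, 0, 0, 0, -1.8], [-1, 0.001, 0.04, 0, 0, 0, -1.8], [-1, 0.001, 0.04, 0, 0, 0, -1.8], [-1, 0.001, 0.04, 0, 0, 0, -1.6]]}}

```text
time_s: 5.3
ee_pos: [504.5, -34.6, 152.9]
ee_rot: [179.9, -0.0, 87.0]
force: [0.5, 0.3, -0.7]
gripper_width: 23.7
gripper_force: 39.9
```

{"method": "apply_moves", "body": {"increments": [[-1, 0, 0.04, 0, 0, 0, 0], [-1, 0, 0.04, 0, 0, 0, 0], [-1, 0, 0.04, 0, 0, 0, 0], [-1, 0, 0.035, 0, 0, 0, 0], [-1, 0, 0.02, 0, 0, 0, 0]]}}

```text
time_s: 5.72
ee_pos: [504.5, 142.3, 152.7]
ee_rot: [180.0, -0.1, 87.3]
force: [0.0, 0.3, -1.0]
gripper_width: 23.9
gripper_force: 39.9
```

{"method": "apply_moves", "body": {"increments": [[-1, 0, 0.01, 0, 0, 0, 0], [-1, 0, 0, 0, 0, 0, 0], [-1, 0, 0, 0, 0, 0, 0], [-1, 0, 0, 0, 0, 0, 0]]}}

```text
time_s: 6.05
ee_pos: [504.7, 147.5, 152.0]
ee_rot: [-180.0, 0.0, 87.1]
force: [0.9, 0.9, -1.6]
gripper_width: 23.7
gripper_force: 39.9
```

```bash
python3 - <<'E'
from h import *
im=save("wrist","pics/w2.png"); print(status.state()["ee_pos"],status.state()["ee_rot"],(-np.array(im["R"]).T@im["t"]).round(1))
np.savez("w2.npz",**{k:im[k] for k in("intrinsics","R","t")})
E
```

```text
[504.8113574  147.32576613 152.03183976] [-1.79991012e+02  3.29969697e-02  8.70600507e+01] [508.5 227.7 309. ]
```

View pics/w2.png

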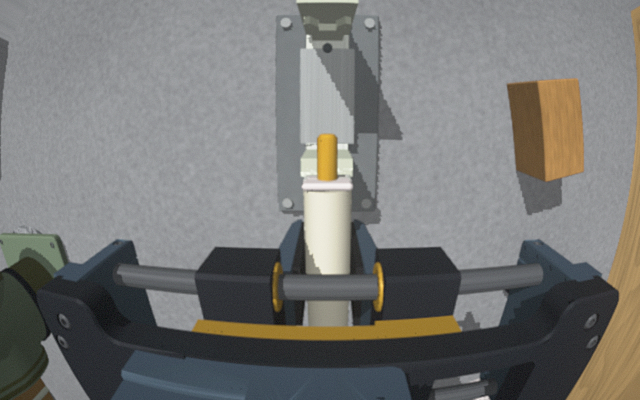

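The wrist view shows the holder plate from (276..380, 15) to (279..377, 212). The bar runs from u=301 to u=355, and the lamp's plunger tip is at (327,135) above the low cup. I'll take a lateral fit from these.

```bash
cat > e.py <<'E'
from h import *
E
python3 - <<'E'
from h import *
im=dict(np.load("w2.npz"));g=cv2.cvtColor(cv2.imread("pics/w2.png"),cv2.COLOR_BGR2GRAY).astype(float)
g=cv2.GaussianBlur(g,(3,3),0)
gx=np.abs(np.gradient(g,axis=1))
def pk(v,lo,hi): return lo+int(np.argmax(gx[v,lo:hi]))
for n,z,ranges,vs in(("plate",8,((268,286),(370,388)),range(40,200,20)),("bar",18,((295,308),(348,362)),range(55,135,15)),("lowcup",73,((296,309),(345,358)),range(152,172,6)),("plunger",160,((312,322),(332,342)),range(140,175,8)),("barrel",160,((298,310),(345,356)),range(195,230,8))):
    L=[];
    for v in vs:
        a=[atz(im,pk(v,*r),v,z,True)[:2] for r in ranges]; L.append(((a[0]+a[1])/2).tolist()+[round(float(np.linalg.norm(a[0]-a[1])),1)])
    L=np.array(L);p=np.polyfit(L[:,1],L[:,0],1)
    print(n,L.round(1).tolist(),"angle",90-np.degrees(np.arctan(p[0])),"x at y=147,222:",np.polyval(p,[147,222]).round(1))
print([atz(im,*q,8,True) for q in((287,23),(370,23),(288,203),(366,203))])
E
```

```text
plate [[512.6, 298.4, 102.1], [511.5, 278.2, 101.9], [510.5, 258.2, 101.9], [512.0, 238.4, 107.2], [507.6, 218.8, 99.0], [506.6, 199.2, 101.8], [506.0, 179.2, 102.0], [505.0, 158.9, 101.5]] angle 86.68445600743479 x at y=147,222: [504.2 508.6]
bar [[510.7, 280.4, 49.9], [510.0, 265.9, 49.8], [509.2, 251.6, 49.9], [508.5, 237.5, 50.1], [507.4, 223.4, 49.4], [507.0, 209.2, 50.6]] angle 86.92091393592169 x at y=147,222: [503.5 507.6]
lowcup [[506.1, 195.8, 34.4], [505.5, 191.1, 40.0], [505.2, 186.4, 40.2], [505.0, 181.7, 40.4]] angle 85.60885516997696 x at y=147,222: [502.2 508. ]
plunger [[507.2, 213.4, 10.1], [507.0, 209.4, 10.1], [506.9, 205.6, 10.2], [506.7, 201.6, 10.2], [506.4, 197.6, 10.3]] angle 87.16594366336082 x at y=147,222: [504.  507.7]
barrel [[506.1, 185.9, 24.0], [506.2, 181.7, 23.7], [505.4, 177.4, 22.9], [505.2, 173.1, 24.0], [505.0, 168.7, 24.3]] angle 85.67721782587876 x at y=147,222: [503.3 508.9]
[array([474. , 317.6,   8. ]), array([553.9, 313.6,   8. ]), array([463.4, 136.8,   8. ]), array([543.1, 132.8,   8. ])]
```

{"method": "apply_moves", "body": {"increments": [[-1, 0.0003, 0.015, -0.02, 0, 0, -0.1], [-1, 0.0007, 0.015, -0.02, 0, 0, 0], [-1, 0.0007, 0.013, -0.022, 0, 0, 0], [-1, 0.0005, 0.01, 0, 0, 0, 0], [-1, 0, 0, 0, 0, 0, 0]]}}

```text
time_s: 6.52
ee_pos: [507.4, 201.7, 89.5]
ee_rot: [-180.0, 0.0, 87.0]
force: [-0.3, 0.1, -1.0]
gripper_width: 23.4
gripper_force: 39.9
```

{"method": "apply_moves", "body": {"increments": [[-1, 0, 0, 0, 0, 0, 0], [-1, 0, 0, 0, 0, 0, 0], [-1, 0, 0, 0, 0, 0, 0], [-1, 0.0001, 0.001, 0, 0, 0, 0], [-1, 0.0001, 0.0015, 0, 0, 0, 0]]}}

```text
time_s: 6.93
ee_pos: [507.3, 203.9, 90.3]
ee_rot: [180.0, -0.0, 87.0]
force: [0.1, -0.6, -1.4]
gripper_width: 23.8
gripper_force: 39.9
```

{"method": "apply_moves", "body": {"increments": [[-1, 0.0001, 0.001, 0, 0, 0, 0], [-1, 0.0001, 0.001, 0, 0, 0, 0], [-1, 0, 0.001, 0, 0, 0, 0], [-1, 0, 0.001, 0, 0, 0, 0], [-1, 0, 0, 0, 0, 0, 0]]}}

```text
time_s: 7.35
ee_pos: [507.4, 208.6, 90.0]
ee_rot: [180.0, -0.0, 87.1]
force: [-0.2, -0.1, -1.3]
gripper_width: 24.0
gripper_force: 39.9
```

{"method": "apply_moves", "body": {"increments": [[-1, 0.0001, 0.001, 0, 0, 0, 0], [-1, 0, 0.001, 0, 0, 0, 0], [-1, 0.0001, 0.001, 0, 0, 0, 0], [-1, 0, 0.001, 0, 0, 0, 0], [-1, 0, 0, 0, 0, 0, 0]]}}

```text
time_s: 7.77
ee_pos: [507.7, 212.5, 90.0]
ee_rot: [180.0, -0.0, 87.1]
force: [0.2, -0.4, -1.3]
gripper_width: 23.8
gripper_force: 39.9
```

{"method": "apply_moves", "body": {"increments": [[-1, 0.0001, 0.001, 0, 0, 0, 0], [-1, 0, 0.001, 0, 0, 0, 0], [-1, 0.0001, 0.001, 0, 0, 0, 0], [-1, 0, 0.001, 0, 0, 0, 0], [-1, 0, 0, 0, 0, 0, 0]]}}

```text
time_s: 8.18
ee_pos: [507.9, 216.5, 90.0]
ee_rot: [180.0, -0.0, 87.1]
force: [0.3, 0.4, -1.4]
gripper_width: 23.6
gripper_force: 39.9
```

{"method": "apply_moves", "body": {"increments": [[-1, 0, 0.001, 0, 0, 0, 0], [-1, 0, 0.001, 0, 0, 0, 0], [-1, 0.0001, 0.001, 0, 0, 0, 0], [-1, 0, 0.001, 0, 0, 0, 0], [-1, 0, 0, 0, 0, 0, 0]]}}

```text
time_s: 8.6
ee_pos: [508.0, 220.5, 90.0]
ee_rot: [180.0, -0.0, 87.1]
force: [0.2, -0.1, -2.2]
gripper_width: 24.0
gripper_force: 39.9
```

{"method": "apply_moves", "body": {"increments": [[-1, 0.0001, 0.001, 0, 0, 0, 0], [-1, 0, 0.001, 0, 0, 0, 0], [-1, 0.0001, 0.001, 0, 0, 0, 0], [-1, 0, 0.001, 0, 0, 0, 0], [-1, 0, 0, 0, 0, 0, 0]]}}

```text
time_s: 9.02
ee_pos: [508.2, 224.5, 90.0]
ee_rot: [180.0, -0.0, 87.1]
force: [-0.1, -0.5, -1.7]
gripper_width: 23.8
gripper_force: 39.9
```

{"method": "apply_moves", "body": {"increments": [[-1, 0, 0.001, 0, 0, 0, 0], [-1, 0, 0.001, 0, 0, 0, 0], [-1, 0.0001, 0.001, 0, 0, 0, 0], [-1, 0, 0, 0, 0, 0, 0], [-1, 0, 0, 0, 0, 0, 0]]}}

```text
time_s: 9.43
ee_pos: [508.2, 227.4, 90.0]
ee_rot: [180.0, 0.0, 87.1]
force: [0.7, 0.2, -1.7]
gripper_width: 23.5
gripper_force: 39.9
```

{"method": "apply_moves", "body": {"increments": [[-1, 0.0001, 0.001, 0, 0, 0, 0], [-1, 0, 0.001, 0, 0, 0, 0], [-1, 0, 0.001, 0, 0, 0, 0], [-1, 0, 0, 0, 0, 0, 0], [-1, 0, 0, 0, 0, 0, 0]]}}

```text
time_s: 9.85
ee_pos: [508.3, 230.4, 90.0]
ee_rot: [180.0, 0.0, 87.1]
force: [-0.6, -0.9, -0.8]
gripper_width: 23.4
gripper_force: 39.9
```

{"method": "apply_moves", "body": {"increments": [[-1, 0.0002, 0.001, 0, 0, 0, 0], [-1, 0.0001, 0.001, 0, 0, 0, 0], [-1, 0, 0, 0, 0, 0, 0]]}}

```text
time_s: 10.1
ee_pos: [508.6, 232.0, 90.0]
ee_rot: [180.0, 0.1, 87.1]
force: [-0.3, -3.0, -0.9]
gripper_width: 23.7
gripper_force: 39.9
```

{"method": "apply_moves", "body": {"increments": [[-1, 0.0001, 0.001, 0, 0, 0, 0], [-1, 0.0001, 0.001, 0, 0, 0, 0], [-1, 0, 0, 0, 0, 0, 0]]}}

```text
time_s: 10.35
ee_pos: [508.7, 233.7, 89.9]
ee_rot: [-180.0, 0.1, 87.1]
force: [-0.6, -4.5, -0.4]
gripper_width: 23.8
gripper_force: 39.9
```

{"method": "apply_moves", "body": {"increments": [[-1, 0.0001, 0.0015, 0, 0, 0, 0], [-1, 0.0001, 0.0015, 0, 0, 0, 0], [-1, 0.0001, 0.0015, 0, 0, 0, 0], [-1, 0, 0, 0, 0, 0, 0], [-1, 0, 0, 0, 0, 0, 0]]}}

```text
time_s: 10.77
ee_pos: [508.9, 237.8, 89.9]
ee_rot: [-180.0, 0.1, 87.1]
force: [-0.9, -6.3, 0.7]
gripper_width: 23.7
gripper_force: 39.9
```

{"method": "apply_moves", "body": {"increments": [[-1, 0.0001, 0.0015, 0, 0, 0, 0], [-1, 0.0001, 0.0015, 0, 0, 0, 0], [-1, 0.0001, 0.0015, 0, 0, 0, 0], [-1, 0, 0, 0, 0, 0, 0], [-1, 0, 0, 0, 0, 0, 0]]}}

```text
time_s: 11.18
ee_pos: [509.1, 241.7, 89.9]
ee_rot: [-180.0, 0.2, 87.1]
force: [0.5, -7.7, 1.3]
gripper_width: 23.8
gripper_force: 39.9
```

{"method": "apply_moves", "body": {"increments": [[-1, 0.0002, 0.001, 0, 0, 0, 0], [-1, 0.0002, 0.0015, 0, 0, 0, 0], [-1, 0, 0, 0, 0, 0, 0], [-1, 0, 0, 0, 0, 0, 0], [-1, 0, 0, 0, 0, 0, 0]]}}

```text
time_s: 11.6
ee_pos: [509.2, 243.8, 89.9]
ee_rot: [-179.9, 0.2, 87.1]
force: [-0.8, -9.6, 1.0]
gripper_width: 23.7
gripper_force: 39.9
```

```bash
python3 - <<'E'
from h import *
f=[]
for i in range(6):
    im=cams.grab_frame("wrist"); f.append(status.state()["force"])
print(np.mean(f,0),status.state()["ee_pos"])
np.savez("w3.npz",**{k:im[k] for k in("intrinsics","R","t")});cv2.imwrite("pics/w3full.png",im["color"][:,:,::-1])
cv2.imwrite("pics/w3.png",cv2.resize(im["color"][80:290,220:440,::-1],None,fx=2.8,fy=2.8,interpolation=cv2.INTER_CUBIC))
E
```

```text
[-0.58088738 -9.35900854  1.84756188] [509.18431076 243.77684582  89.87974665]
```

View pics/w3.png

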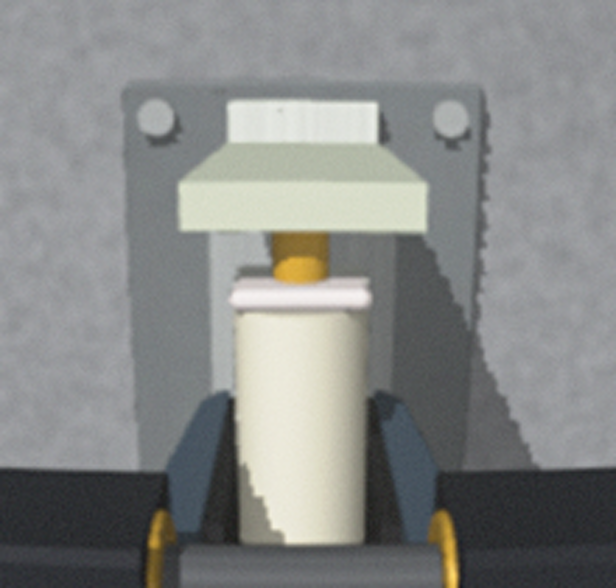

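The view shows the plunger pressed against the tall cup's wall, pushed in about 12 mm. Its centre at 301 and the wall's at 303 agree within half a millimetre, so I'll lower the lamp.

{"method": "apply_moves", "body": {"increments": [[-1, 0.0003, 0.0002, -0.003, 0, 0, 0], [-1, 0, 0, -0.003, 0, 0, 0], [-1, 0, 0, -0.003, 0, 0, 0], [-1, 0, 0, 0, 0, 0, 0], [-1, 0, 0, 0, 0, 0, 0]]}}

```text
time_s: 12.32
ee_pos: [509.9, 244.1, 80.9]
ee_rot: [-180.0, 0.2, 87.1]
force: [1.3, -9.4, 0.7]
gripper_width: 23.7
gripper_force: 40.0
```

{"method": "apply_moves", "body": {"increments": [[-1, 0, 0, -0.002, 0, 0, 0], [-1, 0, 0, -0.002, 0, 0, 0], [-1, 0, 0, -0.002, 0, 0, 0], [-1, 0, 0, -0.002, 0, 0, 0], [-1, 0, 0, 0, 0, 0, 0]]}}

```text
time_s: 12.73
ee_pos: [510.0, 244.2, 73.2]
ee_rot: [-180.0, 0.2, 87.1]
force: [0.3, -10.0, 3.4]
gripper_width: 23.7
gripper_force: 40.0
```

{"method": "apply_moves", "body": {"increments": [[-1, -0.0003, 0, -0.002, 0, 0, 0], [-1, 0, 0, -0.002, 0, 0, 0], [-1, 0, 0, -0.002, 0, 0, 0], [-1, 0, 0, 0, 0, 0, 0], [-1, 0, 0, 0, 0, 0, 0]]}}

```text
time_s: 13.15
ee_pos: [509.8, 244.2, 67.1]
ee_rot: [-180.0, 0.2, 87.1]
force: [0.2, -9.1, 1.5]
gripper_width: 23.5
gripper_force: 40.0
```

{"method": "apply_moves", "body": {"increments": [[-1, 0, 0, -0.002, 0, 0, 0], [-1, 0, 0, -0.002, 0, 0, 0], [-1, 0, 0, -0.002, 0, 0, 0], [-1, 0, 0, 0, 0, 0, 0], [-1, 0, 0, 0, 0, 0, 0]]}}

```text
time_s: 13.57
ee_pos: [509.8, 244.3, 61.2]
ee_rot: [-180.0, 0.2, 87.1]
force: [0.3, -9.5, 2.3]
gripper_width: 23.5
gripper_force: 40.0
```

{"method": "apply_moves", "body": {"increments": [[-1, 0, 0, -0.002, 0, 0, 0], [-1, 0, 0, -0.002, 0, 0, 0], [-1, 0, 0, -0.001, 0, 0, 0], [-1, 0, 0, 0, 0, 0, 0], [-1, 0, 0, 0, 0, 0, 0]]}}

```text
time_s: 13.98
ee_pos: [509.7, 244.3, 56.2]
ee_rot: [-180.0, 0.2, 87.1]
force: [0.4, -9.2, 2.4]
gripper_width: 23.9
gripper_force: 40.0
```

{"method": "apply_moves", "body": {"increments": [[-1, 0, 0, -0.001, 0, 0, 0], [-1, 0, 0, -0.001, 0, 0, 0], [-1, 0, 0, -0.001, 0, 0, 0], [-1, 0, 0, 0, 0, 0, 0], [-1, 0, 0, 0, 0, 0, 0]]}}

```text
time_s: 14.4
ee_pos: [509.7, 244.3, 53.3]
ee_rot: [-180.0, 0.2, 87.1]
force: [-0.4, -10.0, 3.2]
gripper_width: 23.9
gripper_force: 40.0
```

{"method": "apply_moves", "body": {"increments": [[-1, 0, 0, -0.0008, 0, 0, 0], [-1, -0.0001, -0.0015, 0, 0, 0, 0], [-1, -0.0001, -0.0015, 0, 0, 0, 0], [-1, 0, 0, 0, 0, 0, 0], [-1, 0, 0, 0, 0, 0, 0]]}}

```text
time_s: 14.82
ee_pos: [509.6, 241.6, 52.6]
ee_rot: [-180.0, 0.1, 87.1]
force: [0.2, -9.1, 3.2]
gripper_width: 23.8
gripper_force: 40.0
```

{"method": "apply_moves", "body": {"increments": [[-1, -0.0001, -0.001, 0, 0, 0, 0], [-1, 0, -0.001, 0, 0, 0, 0], [-1, -0.0001, -0.001, 0, 0, 0, 0], [-1, 0, 0, 0, 0, 0, 0], [-1, 0, 0, 0, 0, 0, 0]]}}

```text
time_s: 15.23
ee_pos: [509.5, 239.0, 52.6]
ee_rot: [180.0, 0.1, 87.1]
force: [0.2, -6.3, 4.2]
gripper_width: 23.9
gripper_force: 40.0
```

{"method": "apply_moves", "body": {"increments": [[-1, 0, -0.0007, 0.0004, 0, 0, 0], [-1, 0, -0.0008, 0, 0, 0, 0], [-1, 0, 0, 0, 0, 0, 0], [-1, 0, 0, 0, 0, 0, 0]]}}

```text
time_s: 15.57
ee_pos: [509.4, 237.6, 52.7]
ee_rot: [-180.0, 0.1, 87.1]
force: [0.3, -6.1, 2.1]
gripper_width: 23.7
gripper_force: 40.0
```

{"method": "apply_moves", "body": {"increments": [[-1, 0, -0.0007, 0, 0, 0, 0], [-1, 0, -0.0008, 0, 0, 0, 0], [-1, 0, 0, 0, 0, 0, 0], [-1, 0, 0, 0, 0, 0, 0]]}}

```text
time_s: 15.9
ee_pos: [509.3, 236.2, 52.7]
ee_rot: [-180.0, 0.1, 87.1]
force: [-0.4, -6.1, 0.6]
gripper_width: 23.7
gripper_force: 40.0
```

{"method": "apply_moves", "body": {"increments": [[-1, 0, -0.0008, 0, 0, 0, 0], [-1, 0, 0, 0, 0, 0, 0], [-1, 0, 0, 0, 0, 0, 0]]}}

```text
time_s: 16.15
ee_pos: [509.3, 236.0, 52.7]
ee_rot: [-180.0, 0.0, 87.1]
force: [-0.8, -4.9, 1.7]
gripper_width: 23.7
gripper_force: 40.0
```

{"method": "apply_moves", "body": {"increments": [[-1, 0, -0.0008, 0, 0, 0, 0], [-1, 0, 0, 0, 0, 0, 0], [-1, 0, 0, 0, 0, 0, 0]]}}

```text
time_s: 16.4
ee_pos: [509.4, 235.9, 52.7]
ee_rot: [180.0, -0.0, 87.0]
force: [-1.7, -0.1, 1.9]
gripper_width: 23.7
gripper_force: 40.0
```

{"method": "apply_moves", "body": {"increments": [[-1, 0, 0, 0, 0, 0, 0], [-1, 0, 0, 0, 0, 0, 0], [-1, 0, 0, 0, 0, 0, 0]], "newtons": 5}}

```text
time_s: 16.65
ee_pos: [509.4, 235.9, 52.7]
ee_rot: [180.0, -0.0, 87.1]
force: [-1.0, 0.7, 1.2]
gripper_width: 23.8
gripper_force: 5.0
```

{"method": "apply_moves", "body": {"increments": [[-0.3, 0, 0, 0, 0, 0, 0], [-0.2, 0, 0, 0, 0, 0, 0], [-0.1, 0, 0, 0, 0, 0, 0], [0, 0, 0, 0, 0, 0, 0], [0, 0, 0, 0, 0, 0, 0]]}}

```text
time_s: 17.07
ee_pos: [509.6, 235.4, 52.5]
ee_rot: [180.0, -0.0, 87.0]
force: [0.7, -0.7, 0.6]
gripper_width: 45.5
gripper_force: 0.0
```

```bash
python3 - <<'E'
from h import *
im=cams.grab_frame("wrist");s=status.state();print(s["gripper_width"],s["force"])
cv2.imwrite("pics/w4.png",cv2.resize(im["color"][80:290,220:440,::-1],None,fx=2.8,fy=2.8,interpolation=cv2.INTER_CUBIC))
E
```

```text
45.22541729430513 [-0.38116594  0.0427202   0.82070069]
```

View pics/w4.png

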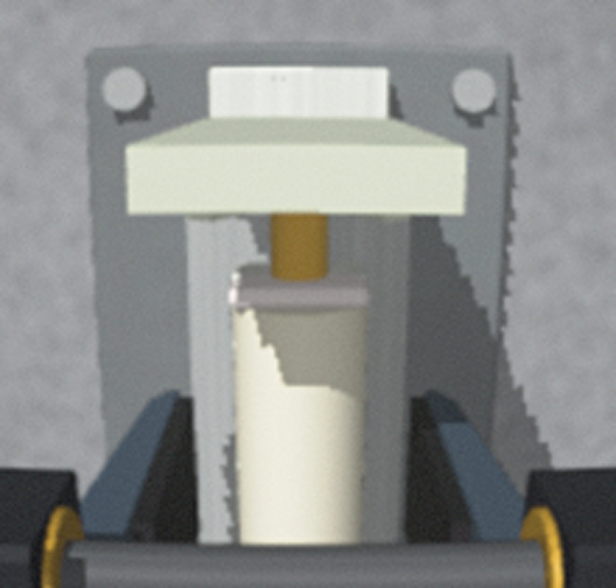

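The lamp stays seated and straight between the cups with the fingers clear. I'll back off straight up.

{"method": "apply_moves", "body": {"increments": [[0, 0, 0, 0.01, 0, 0, 0], [0, 0, 0, 0.03, 0, 0, 0], [0, 0, 0, 0.03, 0, 0, 0], [0, 0, 0, 0.03, 0, 0, 0], [0, 0, 0, 0.02, 0, 0, 0]]}}

```text
time_s: 17.53
ee_pos: [510.4, 235.8, 176.4]
ee_rot: [179.8, -0.1, 87.1]
force: [-0.5, 0.2, -0.2]
gripper_width: 45.6
gripper_force: 0.0
```

{"method": "apply_moves", "body": {"increments": [[0, 0, -0.03, 0.02, 0, 0, 0], [0, 0, -0.03, 0, 0, 0, 0], [0, 0, -0.02, 0, 0, 0, 0], [0, 0, 0, 0, 0, 0, 0], [0, 0, 0, 0, 0, 0, 0]]}}

```text
time_s: 17.95
ee_pos: [509.5, 154.9, 193.4]
ee_rot: [179.9, -0.0, 86.9]
force: [0.7, -0.1, -0.0]
gripper_width: 45.7
gripper_force: 0.0
```

```bash
python3 - <<'E'
from h import *
im=cams.grab_frame("wrist");print(status.state()["ee_pos"])
cv2.imwrite("pics/w5.png",cv2.resize(im["color"][0:290,200:460,::-1],None,fx=2,fy=2))
E
```

```text
[509.5395234  155.64467553 193.12371115]
```

View pics/w5.png

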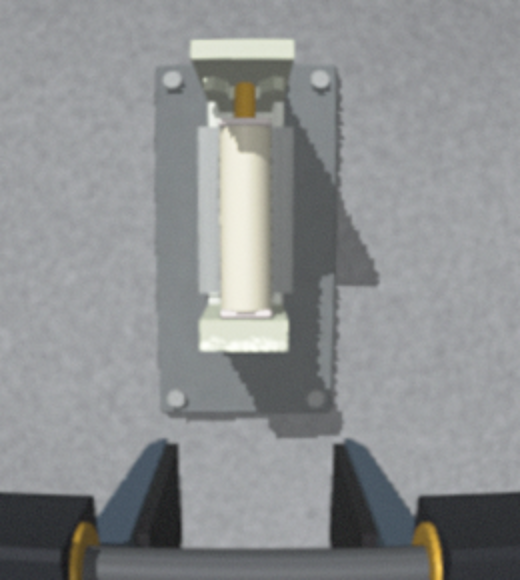

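The lamp sits parallel between the cups: its barrel end is against the low cup, its plunger is in the slot, and the gripper is clear.

```bash
python3 -c "
from h import *
print(env.job_done())"
```

```text
the job is handed in; nothing more can be done
None
```

The lamp is seated in the holder and released, and the job is handed in at about 18 s of the 61 s limit. The highest force I read while pressing was about 10 N. No verdict came back.

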